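Put the washing-up things back in the sink caddy

ROBOT

A 6-joint arm with a two-finger parallel gripper is mounted at the origin on the work surface. World frame = base frame: x ahead of the robot, y to its left, z up, the work surface at z = 0. Lengths are in m, angles in degrees, forces in N, time in s.
With the tool pointing down it reaches from about 0.25 to 0.725 m from the base axis. Payload 9.7 kg.
Tool frame: the origin (TCP) lies midway between the tips of the shut fingers; the grasp point (between the pads) lies bot.hold_point_z behind it (bot.hold_point_z is the distance from the TCP to the grasp point, in m); z points along the fingers, y is the line along which they close (so a half turn about z gives the same grasp; the last joint's range is limited). The gripper opens to 85 mm and grips with 20 to 120 N. Pads are 22 mm wide; open, the fingers measure 114 mm over their backs; the gripper's body (76 mm by 85 mm) begins 54 mm behind the grasp point. The pads swing forward as they close: fully open they stand 13 mm farther back than shut.
Start: joints at [-69.729, 4.979, 10.078, 95.1, 0, 90], TCP at [0.191, -0.516, 0.231] pointing down, gripper open.
Joint ranges: [-179.16, 179.16], [-48.56, 103.87], [-65.8, 70.77], [-126.05, 130.52], [-82.76, 87.17], [-180, 180]. Speed limits (degrees/s): [127.2, 127.2, 147.25, 180, 180, 180].

INTERFACE

Orientations are given as [roll, pitch, yaw] about the fixed x, y, z axes, in that order (R = Rz(yaw) Ry(pitch) Rx(roll)).
In Python, from workcell import bot, camera, camera_model, ticket gives the robot as it stands.
- The arm moves only by the tool send_rows, never from a script. Its argument "targets" is text: rows parted by semicolons, each of 5 numbers parted by spaces: the shift along the tool's x, y, z in mm, then the turn about the tool's z in degrees, then the closure in counts, from 0 (fully open) to 255 (shut). A call has 1 to 20 rows; each row is the pose to reach, as a shift and turn from the pose commanded when the call began, along the tool's axes at that moment; what a row does not reach only later rows make up. A row lasts 1/8 s, in which the tool goes at most 62.5 mm and 10.7 degrees, less where a joint would pass 70% of its speed; a pose out of reach is approached as far as the arm can. A call with a gripper value outside its range is refused whole. The fingers move at their own pace and stop on an object; "newtons" is the grip in N (left out, the last holds). Time passes only in rows, so rows that repeat a pose let the fingers close. It gives the time, the measured TCP pose, the force, the opening and the grip force at its end, in the units of the state.
- bot.get_obs(): the state, without advancing time (a new reading comes with each control period).
- camera(name): name is "scene" or "top" or "wrist"; returns the picture (400x640x3 uint8, blue, green, red); there is no depth.
- camera_model(name): a dict with "K" (3x3 intrinsics, pixels), "pose" (4x4, takes a point from camera to world coordinates); the wrist camera has in their place "T_tool_cam" (4x4, takes a point from camera to tool coordinates, whose origin is the TCP and whose axes are the flange's). Camera axes: x right, y down, z forward; pixel columns grow to the right and rows downward; lengths in m; the calibration is good to about 2 mm. A picture is of the moment at which its call begins: read the wrist's pose just before it. camera_model takes no time and is no camera call.
- ticket.job_done(): hands the job in; it is judged then, once.
The state is a dict: "time": time; "q": joint angles; "qd": joint speeds; "joint_efforts": joint torques, N m; "ee_pos": TCP position; "tcp_rot": TCP orientation; "wrist_force": force on the tool from outside, world axes, zero at the start; "torque": the same for the moment, N m; "opening": finger opening in m; "grasp_force": force on a finger pad.
Only numpy, scipy, OpenCV 4.12 (cv2) and the standard library are available. Lean on these libraries where they do the work, as an engineer would, in place of code of your own. Each camera call takes 0.05 s, during which the arm holds its last target. There are 200 camera calls.

TASK

Put the four washing-up things back in the sink caddy, each standing upright on the floor of the bay made for it: the sink strainer in the large round bay, the sink plug in the small round bay, the square soap pot in the square bay and the scrubbing brush in the oblong bay. Set them down rather than dropping them, and let go. Leave the coffee tamper and the oval shoe brush where they stand on the counter; they do not belong in the caddy.

Things in the scene. Friction and masses are not known exactly. Their poses are not given: they have to be found in the camera images.
- strainer_mid (a point): Steel sink strainer, loose, round about z, upright on the counter: a basket 50 mm across and 24 mm deep under a flat flange 64 mm across (its top 27 mm up, with a ring of small dark holes), and on the axis an 8 mm stem with a round knob 18 mm across, 36 to 50 mm up. This point is on the axis, 25 mm above the underside; z up. About 0.12 kg.
- plug_mid (a point): Steel sink plug, loose, round about z, upright on the counter: a disc 44 mm across and 10 mm thick with a 30 mm step up to 14 mm, and on the axis a thin stem (8 mm) with a round knob 16 mm across, from 26 to 40 mm above the underside. The smallest of the steel things. This point is on the axis, 20 mm above the underside; z up. About 0.1 kg.
- soap_pot_mid (a point): White ceramic soap pot with a fixed lid, loose, upright: 52 mm square in plan (sides along its x and y), lid top 40 mm above the underside, and on the axis a 12 mm stem with a round knob 18 mm across, from 48 to 62 mm above the underside. This point is on the axis, 31 mm above the underside; z up. About 0.18 kg.
- scrub_brush_mid (a point): Wooden scrubbing brush with square corners, loose, bristles down (a solid block): 84 mm along its x, 40 mm along its y, 36 mm high, with a raised wooden grip bar on top, 60 mm along x, 20 mm wide along y, 36 to 58 mm up. This point is over the middle, 29 mm above the underside; z up. Either way round is the same. About 0.12 kg.
- tamper_mid (a point): Steel coffee tamper, a look-alike that stays where it is: a plain disc 58 mm across and 22 mm thick with a thick round handle 32 mm across on top, 74 mm high in all; no holes. Loose, 0.35 kg. This point is on the axis, 37 mm above the underside.
- oval_brush_mid (a point): Wooden shoe brush, a look-alike that stays where it is: 84 mm along its x with fully rounded (half-round) ends, 40 mm along its y, 40 mm high, flat on top with no grip bar. Loose, 0.1 kg. This point is over the middle, 20 mm above the underside.
- bay_large_round: The large round bay, for the strainer: 84 mm across inside, 92 mm outside. One of four grey bays in a row, 100 mm between centres, in any order, in a fixed white tray (128 by 420 mm, rim 14 mm high). Origin: centre of its underside, 6 mm above the counter; z up. Inside floor 4 mm and rim 26 mm above the origin; walls 4 mm.
- bay_small_round: The small round bay, for the plug: 64 mm across inside, 72 mm outside. One of four grey bays in a row, 100 mm between centres, in any order, in a fixed white tray (128 by 420 mm, rim 14 mm high). Origin: centre of its underside, 6 mm above the counter; z up. Inside floor 4 mm and rim 26 mm above the origin; walls 4 mm.
- bay_square: The square bay, for the soap pot: 72 mm square inside, 80 mm outside, sides along its x and y. One of four grey bays in a row, 100 mm between centres, in any order, in a fixed white tray (128 by 420 mm, rim 14 mm high). Origin: centre of its underside, 6 mm above the counter; z up. Inside floor 4 mm and rim 26 mm above the origin; walls 4 mm.
- bay_oblong: The oblong bay, for the scrubbing brush: 104 mm along its x and 60 mm along its y inside, 112 mm by 68 mm outside; long side across the row. One of four grey bays in a row, 100 mm between centres, in any order, in a fixed white tray (128 by 420 mm, rim 14 mm high). Origin: centre of its underside, 6 mm above the counter; z up. Inside floor 4 mm and rim 26 mm above the origin; walls 4 mm.
Things that resemble listed ones, but are neither listed nor needed, are in the scene too. Leave any green or purple look-alike of the part that bears plug_mid alone. What is shaped like the part that bears strainer_mid but blue is not meant.

How it is judged (in metres and radians):
At the end, for the whole second after the job is handed in: Each of the four stands upright (0.12 rad) on the floor of its own bay (height within 5 mm, centre within 15 mm of the bay centre), at rest; tamper and oval brush are upright (0.2 rad) within 30 mm of where they began (horizontal distance between strainer_mid and bay_large_round below 0.015 m and z of strainer_mid in the frame of bay_large_round between 0.024 and 0.034 m and angle between each of strainer_mid, plug_mid, soap_pot_mid, scrub_brush_mid's own z axis and vertical below 0.12 rad and linear speed of each of strainer, plug, soap_pot, scrub_brush below 0.02 m/s and angular speed of each of strainer, plug, soap_pot, scrub_brush below 0.2 rad/s and horizontal distance between plug_mid and bay_small_round below 0.015 m and z of plug_mid in the frame of bay_small_round between 0.019 and 0.029 m and horizontal distance between soap_pot_mid and bay_square below 0.015 m and z of soap_pot_mid in the frame of bay_square between 0.03 and 0.04 m and horizontal distance between scrub_brush_mid and bay_oblong below 0.015 m and z of scrub_brush_mid in the frame of bay_oblong between 0.028 and 0.038 m and distance of each of tamper_mid, oval_brush_mid from where it was at the start of the episode below 0.03 m and angle between each of tamper_mid, oval_brush_mid's own z axis and vertical below 0.2 rad); the robot touches nothing.
It fails at once if a washing-up thing is dropped: it is 70 mm or more above its resting height on the counter with no finger touching it ((height (world z) of strainer_mid above 0.095 m and contact force between the fingers and strainer below 0.001 N) or (height (world z) of plug_mid above 0.09 m and contact force between the fingers and plug below 0.001 N) or (height (world z) of soap_pot_mid above 0.101 m and contact force between the fingers and soap_pot below 0.001 N) or (height (world z) of scrub_brush_mid above 0.099 m and contact force between the fingers and scrub_brush below 0.001 N)).
It fails at once if the tamper is shifted by more than 30 mm or tipped over (distance of tamper_mid from where it was at the start of the episode above 0.03 m or angle between tamper_mid's own z axis and vertical above 0.5 rad).
It fails at once if the oval brush is shifted by more than 30 mm or tipped over (distance of oval_brush_mid from where it was at the start of the episode above 0.03 m or angle between oval_brush_mid's own z axis and vertical above 0.5 rad).
It also fails if it takes over 90 s, if anything falls off the work surface, if the arm or the gripper's body presses on something with over 40 N, if the wrist force passes 120 N, or if a joint passes its speed limit or range.

## Working session

There is one attempt and no reset: what is moved stays moved. The work goes in short steps, Python scripts to look and compute and a tool call to move; the robot and the scene stay as the last step left them, time stands still between calls to the robot, and variables do not carry over. Pictures are saved under pics/ and viewed, at most 19 in all, crops included, and the job is handed in when it is done.

Besides the shell and the picture viewer there is one more tool, called in YAML: its name, and indented under it one key for each argument. send_rows: Moves the arm, as the interface text tells. Its arguments: {"type":"object","properties":{"targets":{"type":"string"},"newtons":{"type":"number"}},"required":["targets"]}

```bash
mkdir -p pics
python3 - <<'E'
from workcell import bot, camera, camera_model
import cv2
print(bot.get_obs(), bot.hold_point_z)
for n in("top","scene"):
    cv2.imwrite(f"pics/{n}0.png",camera(n)); print(camera_model(n))
print(camera_model("wrist"))
E
```

```text
{'time': 0.0, 'q': array([-6.97288040e+01,  5.01044114e+00,  1.00359384e+01,  9.51006605e+01,
       -8.90674365e-05,  9.00024005e+01]), 'qd': array([ 0.00269446,  0.00343308, -0.03988672, -0.01018106, -0.02346653,
        0.14264352]), 'joint_efforts': array([-2.67953851e-06, -5.20370579e+01,  4.64821100e+01,  1.56774156e-02,
        1.37113107e-04, -3.81585664e-05]), 'ee_pos': array([ 0.19047534, -0.51571967,  0.2306027 ]), 'tcp_rot': array([-1.79924837e+02,  9.22163921e-05,  2.02687957e+01]), 'wrist_force': array([-0.00820372,  0.45163663, -0.85150152]), 'torque': array([-0.01432138,  0.01678821, -0.01093804]), 'grasp_force': 0.0, 'opening': 0.08552617683105793} 0.0187
{'K': array([[397.39025482,   0.        , 323.53521857],
       [  0.        , 397.39025482, 198.66637689],
       [  0.        ,   0.        ,   1.        ]]), 'pose': array([[ 0.00518234, -0.98271303,  0.18506282,  0.30607873],
       [-0.99985179, -0.00813049, -0.01517522,  0.00392549],
       [ 0.01641753, -0.18495675, -0.98260952,  0.9669938 ],
       [ 0.        ,  0.        ,  0.        ,  1.        ]])}
{'K'
[... 227 characters left out ...]
      [ 0.9282023 , -0.31315183,  0.20093883, -0.21075726],
       [-0.00698808, -0.55462479, -0.83207122,  0.94492899],
       [ 0.        ,  0.        ,  0.        ,  1.        ]])}
{'K': array([[322.43193737,   0.        , 321.12843457],
       [  0.        , 322.43193737, 197.05600657],
       [  0.        ,   0.        ,   1.        ]]), 'T_tool_cam': array([[-2.01002859e-04, -9.58542927e-01, -2.84948094e-01,
         7.21776101e-02],
       [ 9.99999791e-01, -3.67873947e-04,  5.32097445e-04,
         1.62676515e-04],
       [-6.14863222e-04, -2.84947928e-01,  9.58542801e-01,
        -1.42711650e-01],
       [ 0.00000000e+00,  0.00000000e+00,  0.00000000e+00,
         1.00000000e+00]])}
```

View pics/top0.png

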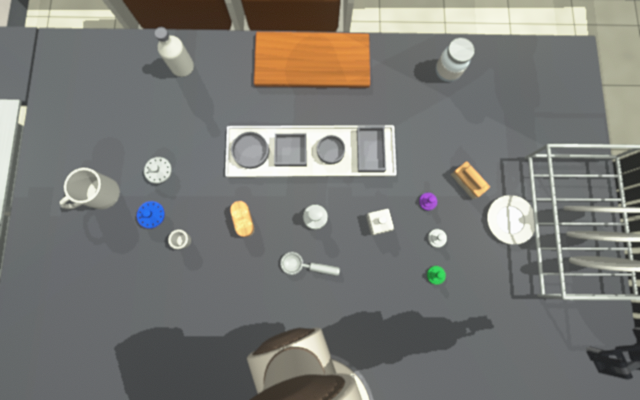

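View pics/scene0.png

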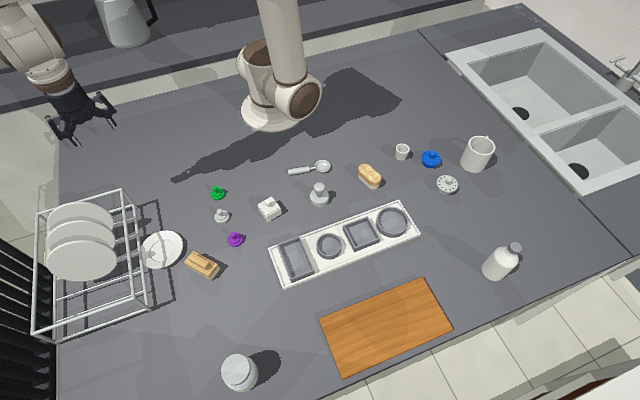

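The top view shows the bays in a row: large round (250,149), square (290,150), small round (331,150), oblong (371,150). The strainer is at (157,169), the plug at (437,238), the soap pot at (380,221) and the scrub brush at (472,179). The look-alikes are the tamper (315,216) and the oval brush (241,218). The scene view agrees. I'll enlarge crops next.

Run:
```python
import cv2,numpy as np
im=cv2.imread("pics/top0.png")
def c(x,y,w,h,s): return cv2.resize(im[y:y+h,x:x+w],None,fx=s,fy=s,interpolation=cv2.INTER_CUBIC)
a=c(220,115,190,70,4.2)[:, :798]
cv2.imwrite("pics/c1.png",a)
b=np.hstack([c(360,200,50,50,8),c(417,218,50,50,8)]); d=np.hstack([c(132,145,50,50,8)[:200*2],c(447,155,50,50,8)])
cv2.imwrite("pics/c2.png",cv2.resize(np.vstack([b,d]),(600,600)))  # 6x
```

```text
(no output)
```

View pics/c1.png

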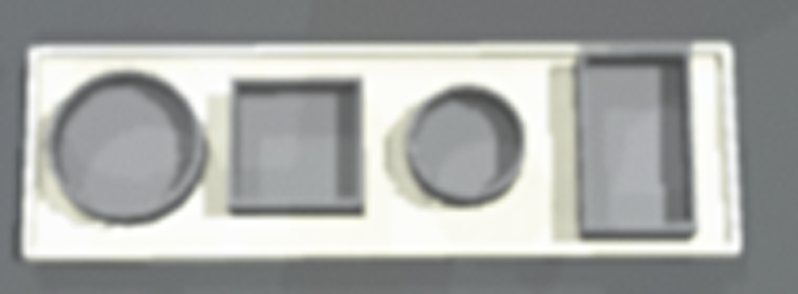

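View pics/c2.png

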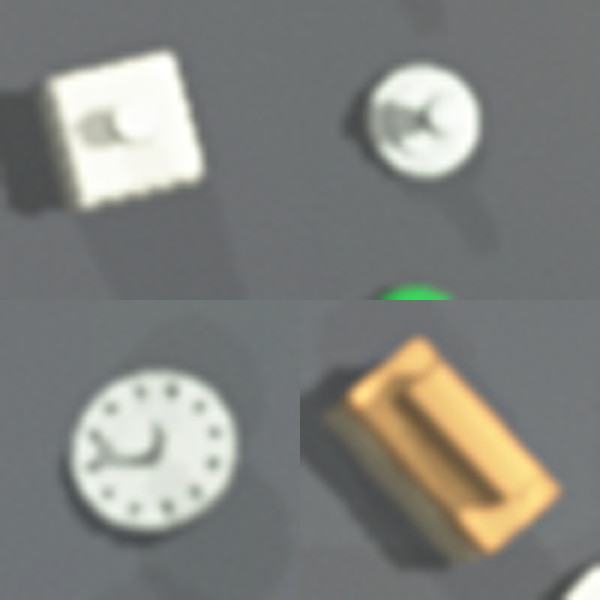

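```bash
cat > h.py <<'E'
import numpy as np
from workcell import camera_model
def ray(n,u,v,z,pose=None):
    m=camera_model(n);P=m["pose"] if pose is None else pose
    d=P[:3,:3]@np.linalg.solve(m["K"],[u,v,1.]);o=P[:3,3]
    return (o+d*(z-o[2])/d[2])[:2]
E
python3 - <<'E'
from h import *
c1=lambda p,z:ray("top",220+p[0]/4.2-.38,115+p[1]/4.2-.38,z)
def c2(p,z,o): return ray("top",o[0]+p[0]/6-.42,o[1]+p[1]/6-.42,z)
np.set_printoptions(precision=4,suppress=True)
B=[c1(p,.032) for p in [(129,147),(296.5,146),(465,146.5),(635,145)]]
print(np.array(B),np.linalg.norm(np.diff(B,axis=0),axis=1))
for nm,ps in [("tray",[(30,45),(732,43),(740,255),(23,260)])]:
    q=np.array([c1(p,.014) for p in ps]);print(nm,q.mean(0),[(np.linalg.norm(q[i]-q[i-1]),np.degrees(np.arctan2(*(q[i]-q[i-1])[::-1]))) for i in range(4)])
for nm,ps,z,o in [("soap",[(48,78),(172,52),(205,180),(80,208)],.04,(360,200)),("scrub",[(118,35),(262,190),(190,253),(48,100)],.036,(447,155))]:
    q=np.array([c2(p,z,o) for p in ps]);print(nm,q.mean(0),[(round(np.linalg.norm(q[i]-q[i-1]),4),round(np.degrees(np.arctan2(*(q[i]-q[i-1])[::-1])),1)) for i in range(4)])
print("plug",c2((124.5,122),.01,(417,218)),"str",c2((154,150),.027,(132,145)))
for nm,p,z in[("tamper",(315,213),.074),("oval",(241,218),.04),("purple",(428,201),.02),("green",(436,275),.02),("blue",(150,215),.025)]:print(nm,ray("top",*p,z))
E
```

```text
[[ 0.6027  0.169 ]
 [ 0.6043  0.0717]
 [ 0.605  -0.0266]
 [ 0.6069 -0.126 ]] [0.0973 0.0983 0.0995]
tray [0.6084 0.0219] [(np.float64(0.13254562800115194), np.float64(1.1051018300935358)), (np.float64(0.42224076557515133), np.float64(-89.16698256110588)), (np.float64(0.1317499212668552), np.float64(-179.52879383483935)), (np.float64(0.42078012532731973), np.float64(90.941519579995))]
soap [ 0.428  -0.1451] [(np.float64(0.0525), np.float64(12.9)), (np.float64(0.0504), np.float64(-77.7)), (np.float64(0.0519), np.float64(-167.0)), (np.float64(0.0505), np.float64(102.9))]
scrub [ 0.5339 -0.3706] [(np.float64(0.0409), np.float64(-47.6)), (np.float64(0.0841), np.float64(-139.7)), (np.float64(0.0405), np.float64(130.2)), (np.float64(0.0825), np.float64(40.6))]
plug [ 0.3921 -0.2865] str [0.5515 0.3929]
tamper [0.441  0.0093]
oval [0.4329 0.1829]
purple [ 0.4808 -0.2649]
green [ 0.304  -0.2761]
blue [0.4406 0.4017]
```

The sizes check out: bay spacing is about 98 mm, the soap pot measures about 52 mm and the scrub brush 84x41 mm. Moving above the plug with yaw 0.

send_rows:
  targets: "27 -15 11 2 110;54 -29 22 4 110;80 -44 33 6 110;107 -58 44 8 110;134 -73 55 10 110;161 -87 67 12 110;188 -102 78 14 110;215 -116 89 16 110;241 -131 100 18 110;268 -146 111 20.3 110;268 -146 111 20.3 110;268 -146 111 20.3 110"
  newtons: 40

```text
time: 1.6
ee_pos: [0.3912, -0.2863, 0.1203]
tcp_rot: [180.0, 0.0, 0.0]
wrist_force: [0.0, -0.2, 0.2]
opening: 0.0482
grasp_force: 0.0
```

```bash
cat >> h.py <<'E'
import cv2
from workcell import bot,camera
from scipy.spatial.transform import Rotation as Ro
def wpose():
    s=bot.get_obs();T=np.eye(4);T[:3,:3]=Ro.from_euler("xyz",s["tcp_rot"],degrees=True).as_matrix();T[:3,3]=s["ee_pos"]
    return T@camera_model("wrist")["T_tool_cam"]
def shot(name,marks=()):
    P=wpose();np.save("pics/"+name+".npy",P);im=camera("wrist");cv2.imwrite("pics/"+name+".png",im)
    return im,P
def proj(P,p):
    c=np.linalg.inv(P)@np.r_[p,1];k=camera_model("wrist")["K"]@c[:3];return k[:2]/k[2]
E
python3 - <<'E'
from h import *
s=bot.get_obs();print(s["time"],s["ee_pos"],s["tcp_rot"],s["opening"],s["q"])
im,P=shot("w1");print(proj(P,[.3921,-.2865,.01]),proj(P,[.3921,-.2865,.04]))
E
```

```text
1.6 [ 0.3911948  -0.28627648  0.12033455] [1.79996205e+02 1.63190071e-02 2.02389283e-02] 0.048217635191856005 [-3.61892099e+01 -4.69764993e+00 -1.18807337e+01  8.28278414e+01
 -1.27026807e-02  1.43790552e+02]
[320.90244137 192.53216302] [320.89044667 203.753946  ]
```

View pics/w1.png

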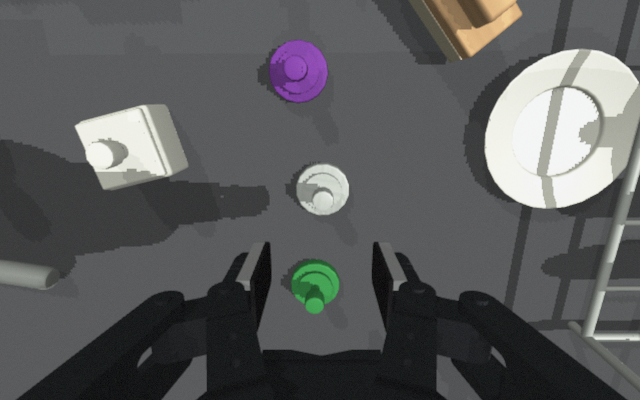

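The plug's disc is at (323,189) and its knob at (323,199). That is about 3 px up and 2 px right of the prediction, so I shift +3 mm in x and -1.5 mm in y. Grasping by the knob.

send_rows:
  targets: "3 1.5 20 0 110;3 1.5 40 0 110;3 1.5 60 0 110;3 1.5 80 0 110;3 1.5 95 0 110;3 1.5 103 0 110;3 1.5 103 0 110;3 1.5 103 0 255;3 1.5 103 0 255;3 1.5 103 0 255;3 1.5 103 0 255;3 1.5 103 0 255;3 1.5 103 0 255;3 1.5 95 0 255;3 1.5 85 0 255;3 1.5 70 0 255;3 1.5 55 0 255;3 1.5 43 0 255;3 1.5 43 0 255"

```text
time: 4.03
ee_pos: [0.3949, -0.288, 0.0785]
tcp_rot: [179.9, -0.1, -0.0]
wrist_force: [-0.1, -0.1, -2.1]
opening: 0.0142
grasp_force: 39.1
```

Run:
```python
from h import *
im,P=shot("w2");o=wpose
cv2.imwrite("pics/w2c.png",im[100:400,170:470])
```

```text
(no output)
```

View pics/w2c.png

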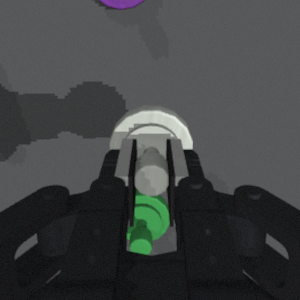

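The plug is held. Moving to a hover short of the small round bay to check it with the wrist camera.

send_rows:
  targets: "15 -10 0 0 255;40 -20 0 -2 255;65 -35 0 -4 255;90 -50 0 -6 255;115 -70 0 -8 255;135 -90 0 -10 255;150 -112 0 -12 255;160 -135 0 -14 255;165 -160 0 -16 255;165 -185 0 -18 255;165 -210 0 -20 255;165 -232 0 -20 255;165 -250 0 -20 255;165 -260 0 -20 255;165 -260 0 -20 255;165 -260 0 -20 255"

```text
time: 6.08
ee_pos: [0.5595, -0.0281, 0.0773]
tcp_rot: [180.0, 0.0, 19.9]
wrist_force: [0.8, -0.5, -1.4]
opening: 0.0142
grasp_force: 39.1
```

Run:
```python
from h import *
print(bot.get_obs()["ee_pos"],bot.get_obs()["tcp_rot"])
im,P=shot("w3")
for p in [(.604,.172),(.6055,.072),(.607,-.028),(.608,-.128)]:print(proj(P,[*p,.032]))
```

```text
[ 0.55954216 -0.02813957  0.07725041] [1.79990914e+02 4.21644524e-03 1.99478434e+01]
[-8.95034155 25.95853231]
[179.00021927  91.46502868]
[348.18534947 150.4312008 ]
[500.88145905 204.52087218]
```

View pics/w3.png

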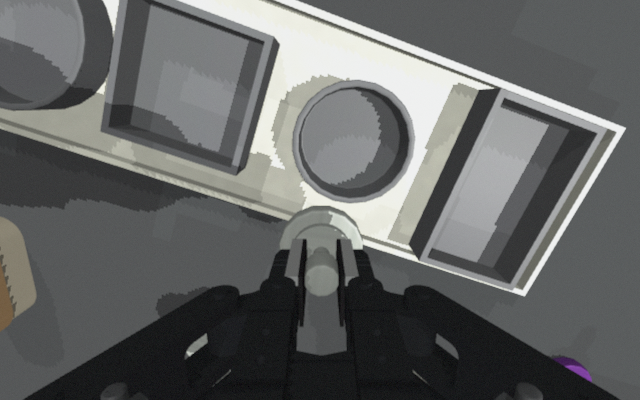

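The small bay rim's centre is at (353,141), with the oblong bay's outer corners near (497,88), (607,126), (518,290) and (423,262).

Run:
```python
from h import *
P=np.load("pics/w3.npy")
print("small",ray("wrist",353,141,.032,P))
q=np.array([ray("wrist",u,v,.032,P) for u,v in [(497,88),(607,126),(518,290),(423,262)]])
print(q,q.mean(0),[np.linalg.norm(q[i]-q[i-1]) for i in range(4)])
q=np.array([ray("wrist",u,v,.032,P) for u,v in [(122,-2),(278,38),(240,173),(102,130)]])
print(q,q.mean(0),[np.linalg.norm(q[i]-q[i-1]) for i in range(4)])
print(ray("wrist",292,141,.032,P)-ray("wrist",414,141,.032,P))
P=np.load("pics/w1.npy");print("plug",ray("wrist",323,189,.01,P),"knob",ray("wrist",323,198,.036,P))
```

```text
small [ 0.61303332 -0.02863488]
[[ 0.66721457 -0.09279642]
 [ 0.67039729 -0.16190254]
 [ 0.55894025 -0.16802484]
 [ 0.55620648 -0.099761  ]] [ 0.61318965 -0.1306212 ] [np.float64(0.11122634634665682), np.float64(0.06917937732911418), np.float64(0.11162506945865924), np.float64(0.06831856219215043)]
[[0.64037824 0.10968604]
 [0.64989117 0.02867009]
 [0.57254838 0.02762239]
 [0.56986131 0.10874862]] [0.60816978 0.06868178] [np.float64(0.07052316375733159), np.float64(0.08157253893044417), np.float64(0.07734988638350841), np.float64(0.08117071910697189)]
[-0.02405285  0.06633277]
plug [ 0.39508238 -0.28820477] knob [ 0.39526043 -0.28804988]
```

send_rows:
  targets: "16 6 0 0 255;32 12 0 0 255;44 16 0 0 255;47.5 17 0 0 255;47.5 17 0 0 255;47.5 17 12 0 255;47.5 17 24 0 255;47.5 17 35 0 255;47.5 17 43 0 255;47.5 17 47 0 255;47.5 17 49 0 255;47.5 17 49 0 255;47.5 17 49 0 160;47.5 17 49 0 160;47.5 17 49 0 160;47.5 17 49 0 160;47.5 17 40 0 160;47.5 17 20 0 160;47.5 17 -20 0 160;47.5 17 -40 0 110"

```text
time: 8.62
ee_pos: [0.6109, -0.0275, 0.1214]
tcp_rot: [179.9, -0.2, 20.0]
wrist_force: [0.8, -0.3, -1.1]
opening: 0.0479
grasp_force: 0.0
```

Run:
```python
from h import *
print(bot.get_obs()["ee_pos"],bot.get_obs()["tcp_rot"])
im,P=shot("w4")
```

```text
[ 0.61092067 -0.02751724  0.12138263] [179.9125023   -0.21220032  19.97022932]
```

View pics/w4.png

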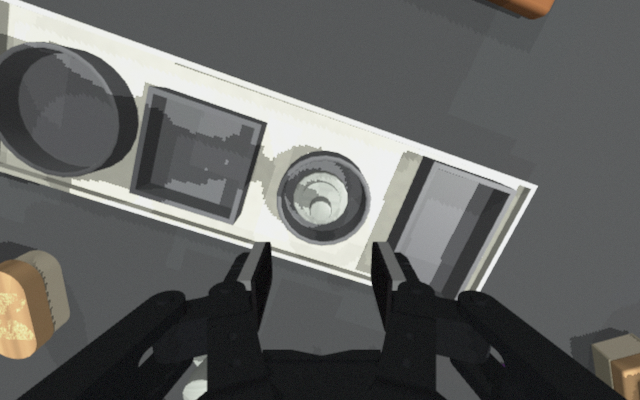

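The plug is seated in its bay: disc centre about (320,197), rim centre about (324,198). Next, the bay positions from this view.

Run:
```python
from h import *
P=np.load("pics/w4.npy")
print("small",ray("wrist",324,198,.032,P),"plug",ray("wrist",320,197,.02,P))
q=np.array([ray("wrist",u,v,.032,P) for u,v in [(148,83),(267,122),(237,223),(130,190)]])
print("sq",q.mean(0),[np.linalg.norm(q[i]-q[i-1]) for i in range(4)],q)
```

```text
small [ 0.61440814 -0.02900425] plug [ 0.61080853 -0.02709425]
sq [0.61176483 0.06883245] [np.float64(0.07925894155681477), np.float64(0.08372959217363243), np.float64(0.08027940248085698), np.float64(0.08209749062075239)] [[0.65020566 0.11148385]
 [0.65307254 0.02780335]
 [0.57279734 0.02698257]
 [0.57098379 0.10906003]]
```

send_rows:
  targets: "-20 5 0 -8 110;-42 10 0 -16 110;-64 15 0 -24 110;-86 20 0 -32 110;-108 25 0 -40 110;-130 30 0 -48 110;-150 35 0 -56 110;-170 40 0 -64 110;-190 45 0 -73 110;-205 48 0 -80 110;-210.5 49.5 0 -83 110;-210.5 49.5 0 -83 110;-210.5 49.5 0 -83 110"

```text
time: 10.3
ee_pos: [0.4293, -0.1458, 0.1176]
tcp_rot: [180.0, 0.0, 102.9]
wrist_force: [0.3, 0.7, -0.6]
opening: 0.0484
grasp_force: 0.0
```

Run:
```python
from h import *
print(bot.get_obs()["ee_pos"],bot.get_obs()["tcp_rot"])
im,P=shot("w5");cv2.imwrite("pics/w5c.png",cv2.resize(im[80:330,195:445],None,fx=2.4,fy=2.4,interpolation=cv2.INTER_CUBIC))
```

```text
[ 0.4292767  -0.1458026   0.11761623] [1.79973286e+02 1.37234610e-02 1.02905900e+02]
```

View pics/w5c.png

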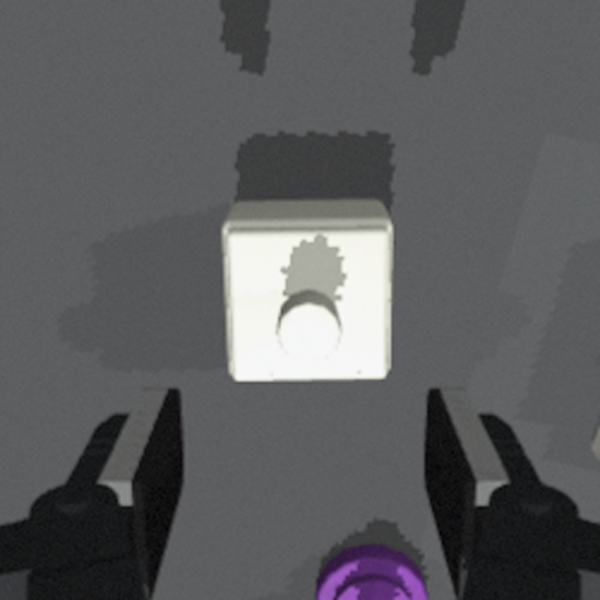

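The soap pot is square to the gripper. Its lid centre is at px (323.5,206) and its knob top at (323.5,217.5).

Run:
```python
from h import *
P=np.load("pics/w5.npy");T=P@np.linalg.inv(camera_model("wrist")["T_tool_cam"])
for u,v,z in [(323.5,206.2,.04),(323.3,217,.062)]:
    p=ray("wrist",u,v,z,P);print(p,"tool mm",1000*(T[:3,:3].T@(np.r_[p,z]-T[:3,3])))
```

```text
[ 0.43069518 -0.14569203] tool mm [-0.19030509  1.37100385 77.61698683]
[ 0.4304279  -0.14593142] tool mm [-0.36920448  1.06726846 55.61688494]
```

send_rows:
  targets: "0 1 20 0 110;0 1 40 0 110;0 1 58 0 110;0 1 70 0 110;0 1 74.5 0 110;0 1 74.5 0 110;0 1 74.5 0 255;0 1 74.5 0 255;0 1 74.5 0 255;0 1 74.5 0 255;0 1 74.5 0 255;0 1 74.5 0 255;0 1 68 0 255;0 1 55 0 255;0 1 40 0 255;0 1 25 0 255;0 1 14.5 0 255;0 1 14.5 0 255"

```text
time: 12.6
ee_pos: [0.4305, -0.1458, 0.1038]
tcp_rot: [179.9, 0.0, 103.0]
wrist_force: [0.2, 0.2, -2.1]
opening: 0.0157
grasp_force: 39.2
```

send_rows:
  targets: "8 18 0 0 255;18 42 0 1 255;30 67 0 2 255;44 92 0 3 255;60 116 0 4 255;76 140 0 5 255;92 162 0 6 255;108 182 0 7 255;124 200 0 8 255;140 212 0 9 255;154 220 0 10 255;164 224 0 11 255;169.5 225.5 0 11.5 255;169.5 225.5 0 11.5 255;169.5 225.5 0 11.5 255"

```text
time: 14.48
ee_pos: [0.6116, 0.0698, 0.1028]
tcp_rot: [180.0, 0.0, 91.5]
wrist_force: [-0.2, 0.4, -1.8]
opening: 0.0159
grasp_force: 39.3
```

Run:
```python
from h import *
print(bot.get_obs()["ee_pos"],bot.get_obs()["tcp_rot"])
im,P=shot("w6");print(proj(P,[.612,.07,.032]))
```

```text
[0.61164117 0.06975547 0.10284921] [1.79994584e+02 6.74075081e-03 9.14565479e+01]
[322.0225765  208.57261023]
```

View pics/w6.png

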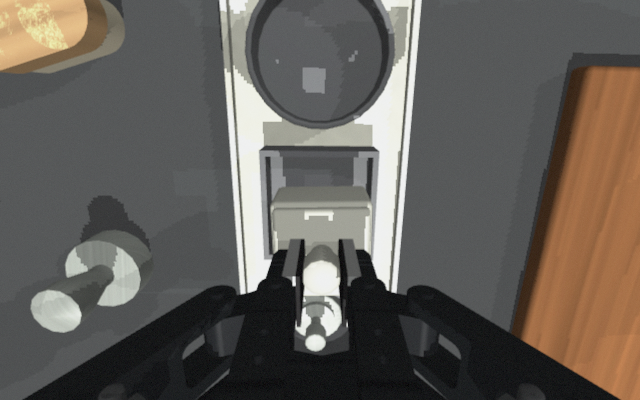

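The pot hangs centred over the square bay: bay 261–379 px, pot 272–371 px. The bay's upper edge at v=147 matches the prediction. Lowering.

send_rows:
  targets: "0 0 12 0 255;0 0 24 0 255;0 0 35 0 255;0 0 43 0 255;0 0 47 0 255;0 0 48.5 0 255;0 0 48.5 0 255;0 0 48.5 0 155;0 0 48.5 0 155;0 0 48.5 0 155;0 0 48.5 0 155;0 0 40 0 155;0 0 20 0 155;0 0 -10 0 110;0 0 -35 0 110;0 0 -35 0 110"

```text
time: 16.52
ee_pos: [0.6128, 0.0703, 0.1406]
tcp_rot: [179.8, -0.0, 91.5]
wrist_force: [0.3, -0.0, -0.6]
opening: 0.0485
grasp_force: 0.0
```

Run:
```python
from h import *
print(bot.get_obs()["ee_pos"],bot.get_obs()["tcp_rot"])
im,P=shot("w7")
```

```text
[0.61282349 0.0702696  0.1406099 ] [ 1.79757131e+02 -2.38990580e-02  9.14695374e+01]
```

View pics/w7.png

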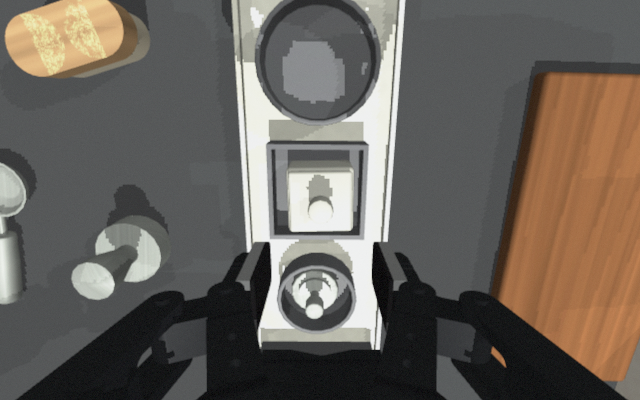

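The soap pot is seated and upright in the square bay; the large bay's centre is near (317,60). On to the strainer.

send_rows:
  targets: "20 -3 0 0 110;55 -9 0 0 110;95 -15 2 0 110;135 -22 4 0 110;175 -28 6 0 110;215 -35 8 0 110;255 -41 10 0 110;290 -47 10 0 110;315 -51 10 0 110;323.5 -51.5 10 0 110;323.5 -51.5 10 0 110;323.5 -51.5 10 0 110"

```text
time: 18.08
ee_pos: [0.5523, 0.3912, 0.1278]
tcp_rot: [-180.0, 0.0, 91.4]
wrist_force: [-0.2, 0.1, -1.1]
opening: 0.0491
grasp_force: 0.0
```

Run:
```python
from h import *
P=np.load("pics/w7.npy")
print("large",ray("wrist",317,60,.032,P),"sq",ray("wrist",317.5,190,.032,P),"pot",ray("wrist",321.5,198,.05,P),"small",ray("wrist",317,292,.032,P))
print(bot.get_obs()["ee_pos"],bot.get_obs()["tcp_rot"])
im,P=shot("w8");cv2.imwrite("pics/w8c.png",cv2.resize(im[80:330,195:445],None,fx=2.4,fy=2.4,interpolation=cv2.INTER_CUBIC))
```

```text
large [0.60751146 0.17083302] sq [0.61003527 0.07356981] pot [0.61318857 0.07231453] small [ 0.61168558 -0.0207001 ]
[0.55227475 0.3912136  0.12783817] [-1.79999103e+02  1.31613616e-02  9.14068570e+01]
```

View pics/w8c.png

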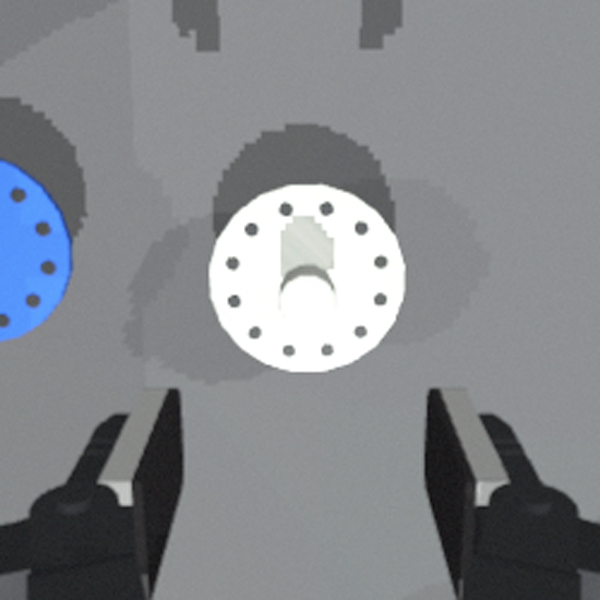

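The strainer's flange centre is at px (322.9,195.8) and its knob at (322.9,205). The blue look-alike is well clear.

Run:
```python
from h import *
P=np.load("pics/w8.npy");T=P@np.linalg.inv(camera_model("wrist")["T_tool_cam"])
for u,v,z in [(322.9,195.8,.027),(322.9,205,.05)]:
    p=ray("wrist",u,v,z,P);print(p,"tool mm",1000*(T[:3,:3].T@(np.r_[p,z]-T[:3,3])))
```

```text
[0.55341189 0.39194017] tool mm [  0.72156543   1.15632992 100.83791266]
[0.5532734  0.39181291] tool mm [ 0.59245287  1.01439234 77.83794397]
```

send_rows:
  targets: "0.5 1 20 0 110;0.5 1 40 0 110;0.5 1 60 0 110;0.5 1 80 0 110;0.5 1 94 0 110;0.5 1 99 0 110;0.5 1 99 0 110;0.5 1 99 0 255;0.5 1 99 0 255;0.5 1 99 0 255;0.5 1 99 0 255;0.5 1 99 0 255;0.5 1 99 0 255;0.5 1 92 0 255;0.5 1 80 0 255;0.5 1 65 0 255;0.5 1 50 0 255;0.5 1 39 0 255;0.5 1 39 0 255"

```text
time: 20.5
ee_pos: [0.5534, 0.3931, 0.0902]
tcp_rot: [179.9, -0.1, 91.5]
wrist_force: [-0.3, 0.4, -0.9]
opening: 0.0161
grasp_force: 39.1
```

send_rows:
  targets: "-12 3 0 0 255;-35 8 0 0 255;-60 14 0 0 255;-85 20 0 0 255;-110 25 0 0 255;-135 31 0 0 255;-160 36 0 0 255;-183 41 0 0 255;-203 46 0 0 255;-217 49 0 0 255;-223.5 50 0 0 255;-223.5 50 0 0 255;-223.5 50 0 0 255"

```text
time: 22.12
ee_pos: [0.6085, 0.1712, 0.0888]
tcp_rot: [180.0, -0.0, 91.5]
wrist_force: [0.1, 0.3, -1.4]
opening: 0.0164
grasp_force: 39.1
```

Run:
```python
from h import *
print(bot.get_obs()["ee_pos"],bot.get_obs()["tcp_rot"])
im,P=shot("w9");cv2.imwrite("pics/w9c.png",im[80:400,160:480]);print(proj(P,[.609,.17,.032])-[160,80])
```

```text
[0.6085175  0.17118997 0.08876077] [ 1.79999936e+02 -9.12025946e-03  9.15101363e+01]
[162.23908175 137.52435559]
```

View pics/w9c.png

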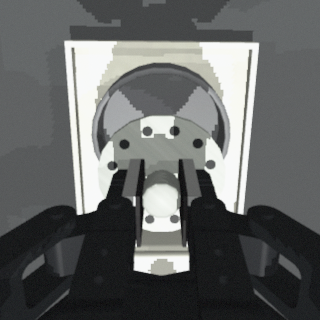

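The strainer is over the large bay: the rim's x centre is about 161 (predicted 162) and its top edge at v=64 is as predicted. Lowering and releasing.

send_rows:
  targets: "0 0 12 0 255;0 0 24 0 255;0 0 35 0 255;0 0 43 0 255;0 0 47 0 255;0 0 48.5 0 255;0 0 48.5 0 255;0 0 48.5 0 155;0 0 48.5 0 155;0 0 48.5 0 155;0 0 48.5 0 155;0 0 40 0 155;0 0 20 0 155;0 0 -10 0 110;0 0 -40 0 110;0 0 -55 0 110;0 0 -55 0 110"

```text
time: 24.3
ee_pos: [0.6092, 0.1708, 0.1454]
tcp_rot: [179.9, -0.0, 91.5]
wrist_force: [-0.3, -0.3, -2.2]
opening: 0.0483
grasp_force: 0.0
```

Run:
```python
from h import *
print(bot.get_obs()["ee_pos"],bot.get_obs()["tcp_rot"])
im,P=shot("w10");cv2.imwrite("pics/w10c.png",im[80:400,160:480])
```

```text
[0.60924779 0.17076486 0.14535699] [ 1.79861742e+02 -3.45537285e-02  9.14705134e+01]
```

View pics/w10c.png

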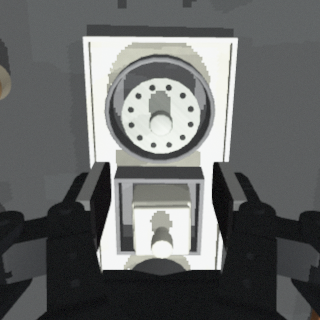

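The strainer is seated in the bay: flange centre about (161,116), rim centre about (161,108). Moving to the scrub brush.

send_rows:
  targets: "-15 -2 0 0 110;-45 -7 0 3 110;-80 -13 0 6 110;-115 -18 0 9 110;-150 -24 0 12 110;-185 -29 0 15 110;-220 -35 0 18 110;-255 -40 0 21 110;-290 -46 0 24 110;-325 -51 0 27 110;-360 -57 0 31 110;-395 -62 0 35 110;-430 -68 0 39 110;-465 -74 4 43 110;-500 -79 8 47 110;-528 -84 12 50 110;-541 -85.5 15 51 110;-541 -85.5 15 51 110;-541 -85.5 15 51 110"

```text
time: 26.72
ee_pos: [0.5371, -0.3716, 0.1288]
tcp_rot: [-180.0, -0.0, 40.5]
wrist_force: [0.7, 0.5, 1.3]
opening: 0.049
grasp_force: 0.0
```

Run:
```python
from h import *
P=np.load("pics/w10.npy")
print("large",ray("wrist",321,188.3,.032,P),"str",ray("wrist",321,195.6,.037,P))
print(bot.get_obs()["ee_pos"],bot.get_obs()["tcp_rot"])
im,P=shot("w11");cv2.imwrite("pics/w11c.png",cv2.resize(im[80:330,195:445],None,fx=2.4,fy=2.4,interpolation=cv2.INTER_CUBIC))
```

```text
large [0.60909839 0.17429612] str [0.60920506 0.16950806]
[ 0.53708859 -0.37161738  0.12877033] [-1.79976518e+02 -7.58828300e-03  4.05461412e+01]
```

View pics/w11c.png

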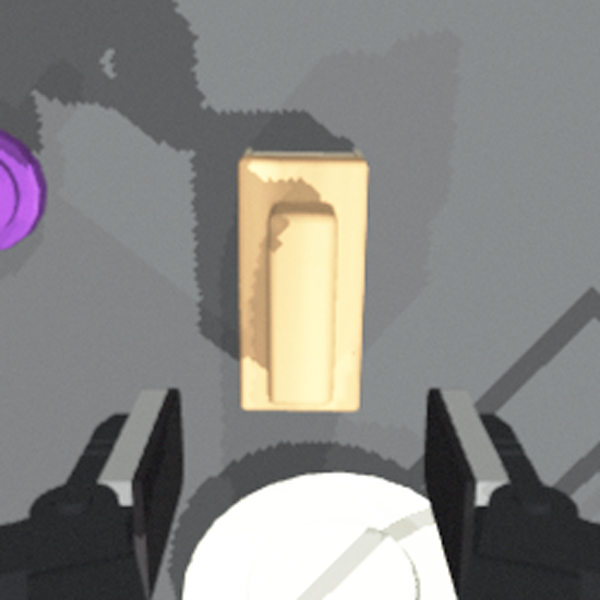

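The brush is aligned with the gripper. Its block top is centred at px (321.3,198.3) and its grip bar at (320.9,207.9).

Run:
```python
from h import *
P=np.load("pics/w11.npy");T=P@np.linalg.inv(camera_model("wrist")["T_tool_cam"])
for u,v,z in [(321.3,198.3,.036),(320.9,207.9,.058)]:
    p=ray("wrist",u,v,z,P);print(p,"tool mm",1000*(T[:3,:3].T@(np.r_[p,z]-T[:3,3])))
```

```text
[ 0.53808969 -0.37108447] tool mm [ 1.09481125  0.28378677 92.77030322]
[ 0.53762052 -0.37109133] tool mm [ 7.36752813e-01 -2.50130417e-02  7.07703803e+01]
```

Going down 89 mm puts the TCP at 0.040.

send_rows:
  targets: "1 0 20 0 110;1 0 40 0 110;1 0 60 0 110;1 0 75 0 110;1 0 85 0 110;1 0 89 0 110;1 0 89 0 110;1 0 89 0 255;1 0 89 0 255;1 0 89 0 255;1 0 89 0 255;1 0 89 0 255;1 0 89 0 255;1 0 82 0 255;1 0 70 0 255;1 0 55 0 255;1 0 40 0 255;1 0 29 0 255;1 0 29 0 255"

```text
time: 29.15
ee_pos: [0.5383, -0.3721, 0.1011]
tcp_rot: [179.9, -0.0, 40.5]
wrist_force: [0.0, -0.7, -1.0]
opening: 0.0186
grasp_force: 42.3
```

send_rows:
  targets: "12 -8 0 0 255;32 -20 0 3 255;52 -33 0 7 255;72 -46 0 11 255;92 -58 0 15 255;112 -71 0 19 255;132 -84 0 23 255;152 -96 0 27 255;172 -109 0 31 255;190 -120 0 34 255;204 -129 0 37 255;212 -134 0 39 255;214.5 -135.5 0 39 255;214.5 -135.5 0 39 255;214.5 -135.5 0 39 255"

```text
time: 31.02
ee_pos: [0.6128, -0.1297, 0.0996]
tcp_rot: [-180.0, 0.0, 1.5]
wrist_force: [-0.3, 0.8, -1.4]
opening: 0.0192
grasp_force: 42.3
```

Run:
```python
from h import *
print(bot.get_obs()["ee_pos"],bot.get_obs()["tcp_rot"])
im,P=shot("w12");cv2.imwrite("pics/w12c.png",cv2.resize(im[60:380,160:480],None,fx=1.8,fy=1.8))
print([1.8*(proj(P,[.613+a*.056,-.129+b*.034,.032])-[160,60]) for a,b in [(1,1),(1,-1),(-1,1),(-1,-1)]])
```

```text
[ 0.61283711 -0.1296872   0.09963985] [-1.79999936e+02  1.32988217e-02  1.47895027e+00]
[array([195.29227817, 118.98438275]), array([386.61541803, 123.9784871 ]), array([201.00414628, 397.97886583]), array([366.70307318, 401.69780486])]
```

View pics/w12c.png

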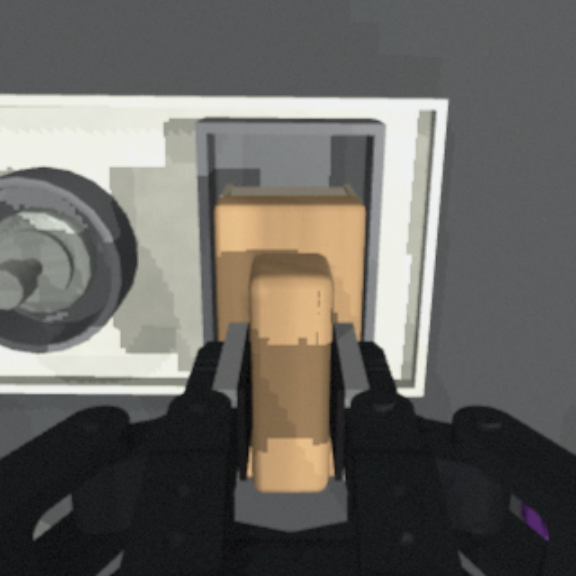

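The bay's top corners at (197,119) and (385,123) match the prediction, and the brush is centred. Lowering and releasing.

send_rows:
  targets: "0 0 12 0 255;0 0 24 0 255;0 0 35 0 255;0 0 43 0 255;0 0 47 0 255;0 0 49 0 255;0 0 49 0 255;0 0 49 0 150;0 0 49 0 150;0 0 49 0 150;0 0 49 0 150;0 0 40 0 150;0 0 20 0 150;-10 0 -20 0 150;-40 0 -50 0 150;-80 0 -80 0 150;-120 0 -90 0 150;-120 0 -90 0 150"

```text
time: 33.33
ee_pos: [0.492, -0.1328, 0.1935]
tcp_rot: [179.9, -0.3, 1.4]
wrist_force: [0.2, 0.6, -0.1]
opening: 0.035
grasp_force: 0.0
```

Run:
```python
from h import *
print(bot.get_obs()["ee_pos"])
im=camera("top");a=cv2.resize(im[110:240,140:400],None,fx=3,fy=3,interpolation=cv2.INTER_CUBIC)
im,P=shot("w13");cv2.imwrite("pics/fin.png",np.vstack([a[:,:640],cv2.resize(im,(640,400))[:210]]))
```

```text
[ 0.49204985 -0.13284514  0.19346005]
```

View pics/fin.png

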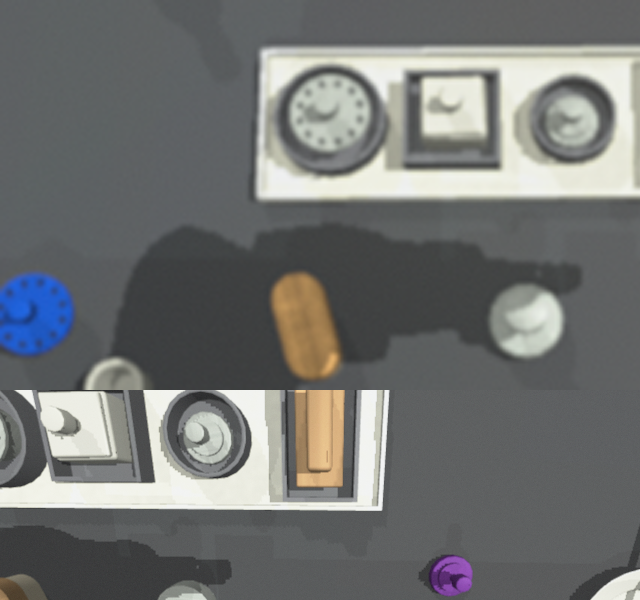

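All four stand in their bays, and the tamper and oval brush have not moved: tamper about (315,217), oval brush about (242,218) in the top picture, as at the start. The remaining offsets are within about 7 mm. Handing in.

```bash
python3 -c "
from workcell import ticket
print(ticket.job_done())"
```

```text
the job is handed in; nothing more can be done
None
```

The strainer, plug, soap pot and scrubbing brush each stand upright in their own bays, released and within about 7 mm of centre by the camera images; the tamper and oval brush were left where they stood, and the job was handed in at about 33 s without a verdict coming back.

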